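# Find the full bobby-pin box by weight

## Task

One of the three look-alike steel bobby-pin boxes on the sloping stand is full. From the robot's left to its right, lift each box well clear of the stand (about a hand's width) and hold it a moment to feel its weight, with each one back in its own place before the next is lifted; then set the full one down upright in the white jewellery tray, leaving the other two in their places (if the last one is the full one it may go straight to the tray). Do not drop any box, and leave the pill bottle, hand mirror and soap dish where they are.

Things in the scene. Friction and masses are not known exactly. Their poses are not given: they have to be found in the camera images.
- stand: Fixed bamboo stand, 346 mm wide, three pockets. Origin on the table under its middle; z up, y along the row to the robot's left, x away from the robot. Pocket floors tilt 30 degrees about y, rising to +x: their normal is (-0.5, 0, 0.866), up and towards the robot. Pockets 104 mm wide, parted by 8 mm high ridges; an 8 mm high lip on the low (robot) side stops the boxes; high side open.
- box_left: The left box (left is +y): closed steel box with a dark lid seam, 50 mm (its x) x 90 mm (its y, along the row) x 50 mm high (its z, out of the lid). Origin: centre of its underside. Starts in its pocket, z leaning 30 degrees towards the robot. All three look alike; one, any of them, is full: 0.49 to 0.63 kg; the other two weigh 0.12 to 0.15 kg. Contents are packed and hardly shift.
- place_left (a point): Centre of the left pocket's sloping floor, 60 mm above the table: where the underside centre of the left box lies. Its axes are those of the stand (z up).
- box_middle: The middle box (left is +y): closed steel box with a dark lid seam, 50 mm (its x) x 90 mm (its y, along the row) x 50 mm high (its z, out of the lid). Origin: centre of its underside. Starts in its pocket, z leaning 30 degrees towards the robot. All three look alike; one, any of them, is full: 0.49 to 0.63 kg; the other two weigh 0.12 to 0.15 kg. Contents are packed and hardly shift.
- place_middle (a point): Centre of the middle pocket's sloping floor, 60 mm above the table: where the underside centre of the middle box lies. Its axes are those of the stand (z up).
- box_right: The right box (left is +y): closed steel box with a dark lid seam, 50 mm (its x) x 90 mm (its y, along the row) x 50 mm high (its z, out of the lid). Origin: centre of its underside. Starts in its pocket, z leaning 30 degrees towards the robot. All three look alike; one, any of them, is full: 0.49 to 0.63 kg; the other two weigh 0.12 to 0.15 kg. Contents are packed and hardly shift.
- place_right (a point): Centre of the right pocket's sloping floor, 60 mm above the table: where the underside centre of the right box lies. Its axes are those of the stand (z up).
- tray: White ceramic jewellery tray, empty, standing firmly on the nightstand: 192 mm (x) x 152 mm (y), 14 mm high, walls 6 mm thick, inner floor 180 x 140 mm at 6 mm height. Origin under its centre; z up.
- tray_floor (a point): Centre of the tray's inner floor, axes as the tray's.
- pill_bottle: Clear pill bottle with white cap, upright, 52 mm across, 90 mm high; origin at its foot. Leave alone.
- purple_mirror: Purple hand mirror lying flat, 203 mm long along its y, 96 mm across the disc at its +y end, 13 mm thick; origin under the neck of the handle. Leave alone.
- soap_dish: Closed pale green soap dish with white lid and grey lever on top, 75 x 110 mm, 51 mm high; origin under its centre. Leave alone.
There are look-alikes about, which are no part of the job. What is shaped like the box_middle but blue or pink is not meant.

How it is judged:
By the outcome, as a careful person would: the job done as asked, in the order asked, and still so for the second after the job is handed in, with the robot touching nothing.
It also fails if it takes over 72 s, if anything falls off the work surface, if the arm or the gripper's body presses on something with over 40 N, if the wrist force passes 120 N, or if a joint passes its speed limit or range.

## Robot

A 6-joint arm with a two-finger parallel gripper is mounted at the origin on the work surface. World frame = base frame: x ahead of the robot, y to its left, z up, the work surface at z = 0. Lengths are in mm, angles in rad, forces in N, time in s.
With the tool pointing down it reaches from about 400 to 925 mm from the base axis. Payload 12.5 kg.
Tool frame: the origin (TCP) lies at the very end of the fingers, on their centre line; the grasp point (between the pads) lies grip_depth behind it (grip_depth is the distance from the TCP to the grasp point, in mm); z points along the fingers, y is the line along which they close (so a half turn about z gives the same grasp; the last joint's range is limited). The gripper opens to 95 mm and grips with 3 to 60 N. Pads are 20 mm wide; open, the fingers measure 119 mm over their backs; the gripper's body (75 mm by 180 mm) begins 59 mm behind the grasp point.
Start: joints at [-0.106, 0.491, 1.559, -0, 1.092, -0.106], TCP at [625.019, 0.021, 193.761] pointing down, gripper open.
Joint ranges: [-3.1, 3.1], [-0.84, 2.19], [0.05, 2.79], [-1.13, 4.28], [0.06, 2.93], [-2.69, 2.69]. Speed limits (rad/s): [2.22, 2.22, 2.79, 3.14, 3.14, 3.14].

## Interface

Orientations are given as [roll, pitch, yaw] about the fixed x, y, z axes, in that order (R = Rz(yaw) Ry(pitch) Rx(roll)).
In Python, from cell import state, read_camera, job_done, grip_depth gives the robot as it stands.
- The arm moves only by the tool drive_tool, never from a script. Its argument "targets" is a list of rows, each an object with "jaw": the opening, from 0 (shut) to 1 (fully open); "travel": the shift along the tool's x, y, z in m, a list of three; "twist": the turn about the tool's z in rad. In form: [{"jaw": jaw, "travel": [tx, ty, tz], "twist": twist}, ...]. A call has 1 to 8 rows; each row is the pose to reach, as a shift and turn from the pose commanded when the call began, along the tool's axes at that moment; what a row does not reach only later rows make up. A row lasts 1/12 s, in which the tool goes at most 41.7 mm and 7.16 degrees, less where a joint would pass 70% of its speed; a pose out of reach is approached as far as the arm can. A call with a gripper value outside its range is refused whole. The fingers move at their own pace and stop on an object; the grip force is fixed at half the most. Time passes only in rows, so rows that repeat a pose let the fingers close. It gives the time, the measured TCP pose, the force, the opening and the grip force at its end, in the units of the state.
- state(): the state, without advancing time (a new reading comes with each control period).
- read_camera(name): name is "scene" or "side" or "wrist"; returns a dict with "frame" (420x560x3 uint8, red, green, blue), "fx", "fy", "cx", "cy" (pixels), "R" (3x3) and "t" (3): a world point X has camera coordinates R X + t. Camera axes: x right, y down, z forward; pixel columns grow to the right and rows downward; lengths in mm; the calibration is good to about 2 mm. A picture is of the moment at which its call begins. There is no depth.
- job_done(): hands the job in; it is judged then, once.
The state is a dict: "t": time; "joints": joint angles; "qvel": joint speeds; "tau": joint torques, N m; "eef_pos": TCP position; "tcp_rot": TCP orientation; "ft_force": force on the tool from outside, world axes, zero at the start; "moment": the same for the moment, N m; "opening": opening from 0.0 (shut) to 1.0 (fully open); "grip_force": force on a finger pad.
Only numpy, scipy, OpenCV 4.12 (cv2) and the standard library are available. Lean on these libraries where they do the work, as an engineer would, in place of code of your own. Each camera call takes 0.05 s, during which the arm holds its last target. There are 200 camera calls.

## Working session

There is one attempt and no reset: what is moved stays moved. The work goes in short steps, Python scripts to look and compute and a tool call to move; the robot and the scene stay as the last step left them, time stands still between calls to the robot, and variables do not carry over. Pictures are saved under pics/ and viewed, at most 10 in all, crops included, and the job is handed in when it is done.

Besides the shell and the picture viewer there is one more tool, called in YAML: its name, and indented under it one key for each argument. drive_tool: Moves the arm, as the interface text tells. Its arguments: {"type":"object","properties":{"targets":{"type":"array"}},"required":["targets"]}

```bash
ls; mkdir -p pics
python3 - <<'E'
from cell import *
import cv2,numpy as np
print(state(),grip_depth)
a=[]
for n in ("scene","side","wrist"):
    c=read_camera(n); cv2.imwrite(f"pics/{n}0.png",c["frame"][:,:,::-1]); np.savez(f"{n}0.npz",**c)
    print(n,c["fx"],c["cx"],c["cy"],np.round(-c["R"].T@c["t"]),np.round(c["R"],3).tolist())
E
```

```text
pics
{'t': 0.0, 'joints': array([-1.05644802e-01,  4.91559388e-01,  1.55941789e+00,  6.47457683e-06,
        1.09169404e+00, -1.05609024e-01]), 'qvel': array([ 0.00072398,  0.00074932,  0.00051023,  0.00072663,  0.00152049,
       -0.0003588 ]), 'tau': array([-9.52334158e-04, -6.12640929e+01, -2.58175153e+01,  6.92750537e-02,
        4.83079045e-02, -1.38641695e-05]), 'eef_pos': array([6.24751014e+02, 2.28155475e-02, 1.93172733e+02]), 'tcp_rot': array([-3.14052061e+00, -1.19415173e-04,  1.57075750e+00]), 'ft_force': array([-0.66345358, -1.04648441,  0.95825148]), 'moment': array([ 0.01914122, -0.01224137, -0.00746826]), 'grip_force': 0.0, 'opening': 0.9966904880333965} 18.8
scene 407.7258930027732 278.3637348700191 207.06317426590738 [1268.   86.  744.] [[-0.12, 0.993, 0.021], [0.659, 0.096, -0.746], [-0.743, -0.075, -0.666]]
side 407.95568496990967 277.932796208636 208.64073715843 [  45. -766.  902.] [[0.844, -0.536, -0.007], [-0.365, -0.565, -0.74], [0.392, 0.627, -0.673]]
wrist 359.479305886454 274.8036272981141 210.15147707512986 [624.  83. 385.] [[1.0, -0.0, -0.001], [0.0, -0.956, 0.295], [-0.001, -0.295, -0.956]]
```

View pics/scene0.png

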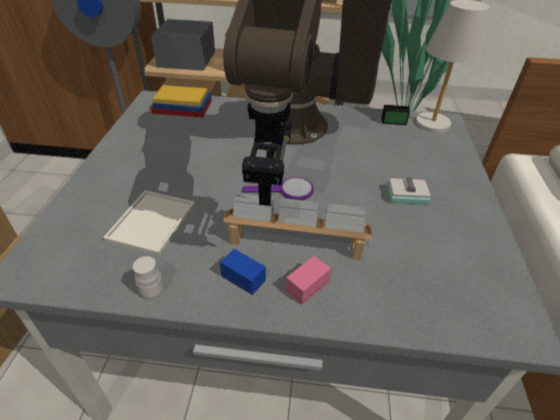

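View pics/side0.png

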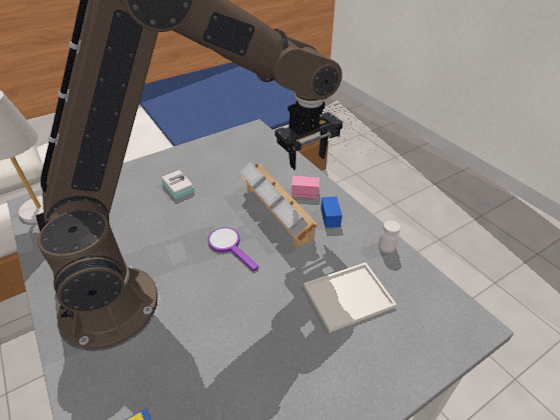

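View pics/wrist0.png

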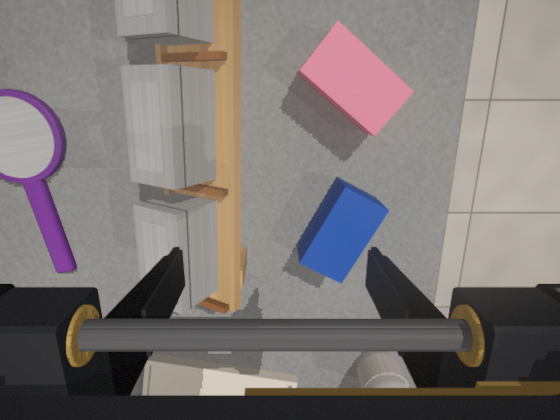

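Run:
```python
import cv2,numpy as np
def crop(n,x0,y0,x1,y1,s):
    f=cv2.imread(f"pics/{n}0.png")[y0:y1,x0:x1]; return cv2.resize(f,None,fx=s,fy=s,interpolation=cv2.INTER_CUBIC)
a=crop("scene",215,180,375,262,4) #640x328
b=crop("side",230,155,330,250,2.7)
c=crop("wrist",110,0,260,320,0.84375*1.0)
out=np.zeros((600,800,3),np.uint8)
out[:328,:640]=a; out[330:330+b.shape[0],:b.shape[1]]=b
out[328:328+c.shape[0],400:400+c.shape[1]]=c[:272]
cv2.imwrite("pics/comp1.png",out)
```

```text
(no output)
```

View pics/comp1.png

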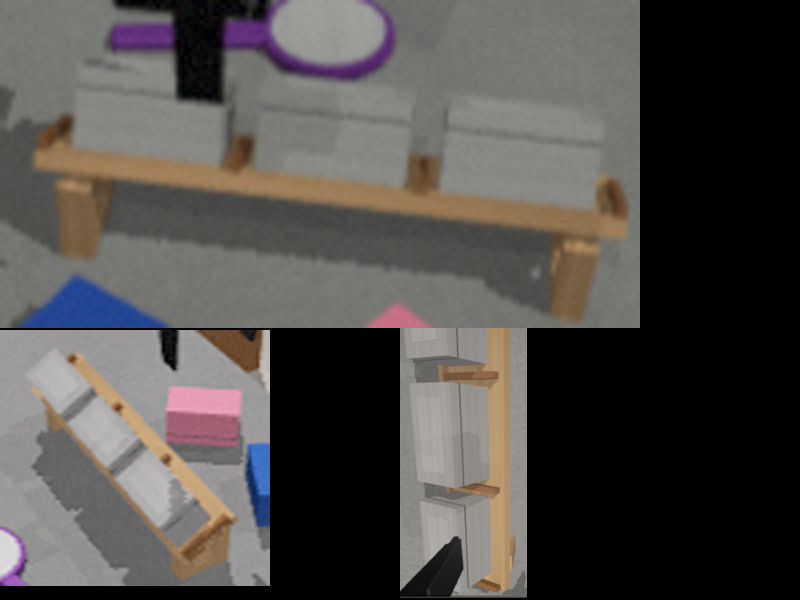

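```bash
cat > h.py <<'E'
import numpy as np, cv2
from cell import *
def load(n): return dict(np.load(n+".npz"))
def shot(n,name):
    c=read_camera(n); cv2.imwrite(f"pics/{name}.png",c["frame"][:,:,::-1]); np.savez(name+".npz",**c); return c
def P(c): return np.diag([1,1,1.])@np.array([[c["fx"],0,c["cx"]],[0,c["fy"],c["cy"]],[0,0,1]])@np.c_[c["R"],c["t"]]
def tri(c1,p1,c2,p2):
    X=cv2.triangulatePoints(P(c1),P(c2),np.array(p1,float).T,np.array(p2,float).T); X=(X[:3]/X[3]).T
    e=[]
    for c,p in((c1,p1),(c2,p2)):
        q=(P(c)@np.c_[X,np.ones(len(X))].T).T; e.append(np.linalg.norm(q[:,:2]/q[:,2:]-p,axis=1))
    return X,np.array(e).T
def ray(c,p,z):
    d=c["R"].T@np.c_[(np.array(p)-[c["cx"],c["cy"]])/[c["fx"],c["fy"]],np.ones(len(p))].T
    o=-c["R"].T@c["t"]; return (o[:,None]+d*((z-o[2])/d[2])).T
E
python3 - <<'E'
from h import *
np.set_printoptions(precision=1,suppress=True)
s,d,w=load("scene0"),load("side0"),load("wrist0")
print("seam mid",*tri(s,[(280.5,208),(317.5,210.8)],w,[(185,188),(180,67)]))
for n,c in(("scene",s),("side",d)):
    hsv=cv2.cvtColor(c["frame"],cv2.COLOR_RGB2HSV)
    m=((hsv[...,2]>150)&(hsv[...,1]<60)).astype(np.uint8)
    lo=dict(scene=(95,180,205,260),side=(295,255,405,335))[n]
    k=np.zeros_like(m); k[lo[1]:lo[3],lo[0]:lo[2]]=1; m*=k
    m=cv2.morphologyEx(m,cv2.MORPH_CLOSE,np.ones((7,7)))
    cn=max(cv2.findContours(m,0,1)[0],key=cv2.contourArea)
    h=cv2.convexHull(cn); ap=cv2.approxPolyDP(h,6,True)[:,0].astype(float)
    X=ray(c,ap,14); print(n,ap.tolist(),X,np.linalg.norm(X-np.roll(X,1,0),axis=1),X.mean(0))
    # wood
    m=((hsv[...,0]>8)&(hsv[...,0]<22)&(hsv[...,1]>80)).astype(np.uint8)
    lo=dict(scene=(215,190,380,265),side=(235,160,320,250))[n]
    k=np.zeros_like(m); k[lo[1]:lo[3],lo[0]:lo[2]]=1; m*=k
    h=cv2.convexHull(max(cv2.findContours(m,0,1)[0],key=cv2.contourArea)); print("wood",cv2.approxPolyDP(h,2,True)[:,0].tolist())
print("bottle foot",ray(s,[(149,293)],0),"mirror",ray(s,[(297,189),(245,189)],10),"soap",ray(s,[(409,190)],51))
E
```

```text
seam mid [[551.   17.   99.9]
 [554.7 106.  104.6]] [[0.9 3.4]
 [0.2 0.6]]
scene [[181.0, 218.0], [154.0, 259.0], [137.0, 259.0], [104.0, 237.0], [131.0, 206.0]] [[ 532.1 -240.9   14. ]
 [ 676.1 -261.7   14. ]
 [ 681.5 -300.6   14. ]
 [ 624.7 -406.6   14. ]
 [ 505.8 -385.7   14. ]] [147.2 145.4  39.3 120.3 120.6] [ 604.  -319.1   14. ]
wood [[224, 215], [232, 209], [366, 224], [370, 228], [371, 236], [359, 259], [231, 243]]
side [[404.0, 255.0], [404.0, 334.0], [330.0, 331.0], [304.0, 284.0], [307.0, 262.0], [320.0, 255.0]] [[ 761.4 -300.6   14. ]
 [ 578.2 -482.2   14. ]
 [ 432.9 -379.6   14. ]
 [ 461.  -229.9   14. ]
 [ 512.4 -171.5   14. ]
 [ 559.  -170.4   14. ]] [240.7 258.  177.8 152.4  77.8  46.6] [ 550.8 -289.    14. ]
wood [[256, 164], [259, 164], [316, 224], [312, 240], [296, 246], [248, 190], [242, 177]]
bottle foot [[ 760.8 -245.4    0. ]] mirror [[364.7  46.8  10. ]
 [386.3 -99.5  10. ]] soap [[375.1 350.2  51. ]]
```

Boxes: steel-grey row on the stand, scene pixels ~(347,218) left, (298,212) middle and (253,208) right. Look-alikes are blue (243,270) and pink (308,280), and the soap dish is at (408,190). I choose the grey ones in the stand; the crop confirms dark lid seams. Middle box seam measures 89 mm long and about 102 mm high, which fits the description. Next I move above the left box and turn the jaws along y.

drive_tool:
  targets:
    - {"jaw": 1, "travel": [0.17, -0.085, -0.05], "twist": 0.8}
    - {"jaw": 1, "travel": [0.17, -0.085, -0.05], "twist": 0.8}
    - {"jaw": 1, "travel": [0.17, -0.085, -0.05], "twist": 0.8}
    - {"jaw": 1, "travel": [0.17, -0.085, -0.05], "twist": 0.8}
    - {"jaw": 1, "travel": [0.17, -0.085, -0.05], "twist": 0.8}
    - {"jaw": 1, "travel": [0.17, -0.085, -0.05], "twist": 0.8}
    - {"jaw": 1, "travel": [0.17, -0.085, -0.05], "twist": 0.8}

```text
t: 0.73
eef_pos: [539.2, 171.8, 244.4]
tcp_rot: [3.141, -0.001, 0.767]
ft_force: [0.3, -0.6, -0.8]
opening: 1.001
grip_force: 0.0
```

drive_tool:
  targets:
    - {"jaw": 1, "travel": [0, 0, 0], "twist": 0.77}
    - {"jaw": 1, "travel": [0, 0, 0], "twist": 0.77}
    - {"jaw": 1, "travel": [0, 0, 0], "twist": 0.77}
    - {"jaw": 1, "travel": [0, 0, 0], "twist": 0.77}
    - {"jaw": 1, "travel": [0, 0, 0], "twist": 0.77}
    - {"jaw": 1, "travel": [0, 0, 0], "twist": 0.77}
    - {"jaw": 1, "travel": [0, 0, 0], "twist": 0.77}

```text
t: 1.32
eef_pos: [539.9, 170.0, 243.6]
tcp_rot: [3.142, 0.0, -0.005]
ft_force: [0.3, 1.1, 0.6]
opening: 1.0
grip_force: 0.0
```

Run:
```python
from h import *
s=state();print(s["t"],s["eef_pos"],s["tcp_rot"],s["joints"])
a=shot("wrist","w1")["frame"]; b=shot("scene","s1")["frame"][180:265,90:380]
o=np.zeros((560,800,3),np.uint8); o[:]=0
o[:420,:560]=a; 
o[325:560,0:800]=cv2.resize(b,(800,235),interpolation=cv2.INTER_CUBIC)
cv2.imwrite("pics/c2.png",o[:,:,::-1]); cv2.imwrite("pics/w1v.png",a[:,:,::-1])
```

```text
1.3167 [539.90704045 170.01354884 243.57755988] [ 3.14150917e+00  2.93316957e-04 -5.01322021e-03] [ 1.88390845e-01  3.59073866e-01  1.63953500e+00 -2.80735891e-05
  1.14328768e+00  1.76421202e+00]
```

View pics/c2.png

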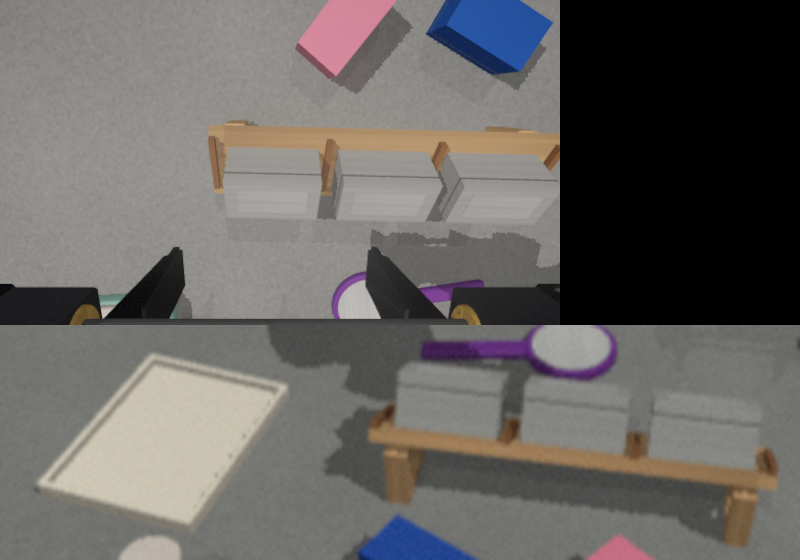

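Run:
```python
from h import *
np.set_printoptions(precision=1,suppress=True,linewidth=150)
s,w,w0=load("s1"),load("w1"),load("wrist0")
g=cv2.GaussianBlur(cv2.cvtColor(w["frame"],cv2.COLOR_RGB2GRAY),(3,3),0).astype(float)
for nm,(a,b) in dict(left=(228,318),mid=(345,436),right=(458,550)).items():
    cs=np.arange(a,b,3); rows=[]
    for c in cs:
        p=g[168:188,c]; k=(g[166:186,c]+g[170:190,c]-2*p); i=int(k.argmax()); rows.append(168+i)
    m,_=np.polyfit(cs,rows,1),0; r=np.median(rows)
    L=cv2.fitLine(np.c_[cs,rows].astype(np.float32),cv2.DIST_HUBER,0,.01,.01).ravel(); sl=L[1]/L[0]
    # ends: strongest horizontal gradient near the ends, averaged just above the seam
    rr=int(r)-8
    p=g[rr-2:rr+3].mean(0); gr=np.abs(np.gradient(p))
    print(nm,"slope",round(sl,4),"seam row at mid",L[3]+sl*((a+b)/2-L[2]),"edges above",[(a-12+np.argsort(gr[a-12:a+8])[::-1][:3]).tolist(),(b-6+np.argsort(gr[b-6:b+14])[::-1][:3]).tolist()])
sc=lambda x,y:(90+x/2.7586,180+(y-325)/2.765)
names=["left","mid","right"]
ws=[[(225,175),(322,177)],[(340,177),(441,180)],[(452,179),(556,182)]]
ss=[[(759,413),(654,404)],[(630,397),(525,389)],[(505,383),(397,375)]]
for n,a,b in zip(names,ws,ss):
    X,e=tri(w,a,s,[sc(*q) for q in b]); print(n,X,e.max(),X.mean(0),np.linalg.norm(X[1]-X[0]),"ray102",ray(w,a,102))
# plank back top edge in wrist
hsv=cv2.cvtColor(w["frame"],cv2.COLOR_RGB2HSV); m=(hsv[...,0]>8)&(hsv[...,0]<22)&(hsv[...,1]>80)
cs=np.arange(260,470,5); rt=[np.where(m[100:160,c])[0].min()+100 for c in cs]
L=cv2.fitLine(np.c_[cs,rt].astype(np.float32),cv2.DIST_HUBER,0,.01,.01).ravel(); print("plank slope",L[1]/L[0])
# tray
t=[(153,354),(289,387),(193,526),(39,486)]
X=ray(s,[sc(*q) for q in t],14); print("tray",X,np.linalg.norm(X-np.roll(X,1,0),axis=1),X.mean(0))
```

```text
left slope 0.0266 seam row at mid 173.13992 edges above [[219, 218, 225], [322, 321, 320]]
mid slope 0.0266 seam row at mid 176.0133 edges above [[341, 342, 340], [434, 435, 433]]
right slope 0.025 seam row at mid 178.82993 edges above [[457, 456, 458], [548, 549, 547]]
left [[557.8 214.3 118.4]
 [555.  127.3 114.9]] 0.7304477995139197 [556.4 170.8 116.7] 87.1223414193652 ray102 [[554.5 216.2 102. ]
 [552.1 124.9 102. ]]
mid [[555.  108.9 119.2]
 [551.3  18.2 114.4]] 2.571562885623397 [553.2  63.5 116.8] 90.86820838197376 ray102 [[552.  107.9 102. ]
 [548.6  12.4 102. ]]
right [[550.    4.  114.9]
 [546.5 -92.3 110.2]] 5.31689564376953 [548.2 -44.2 112.5] 96.47321477410378 ray102 [[549.5   2.1 102. ]
 [546.1 -96.7 102. ]]
plank slope 0.024731182
tray [[ 437.9 -371.3   14. ]
 [ 467.4 -222.4   14. ]
 [ 655.3 -254.5   14. ]
 [ 628.6 -404.5   14. ]] [193.5 151.8 190.6 152.3] [ 547.3 -313.2   14. ]
```

Run:
```python
from h import *
np.set_printoptions(precision=1,suppress=True,linewidth=150)
s,w,sd=load("s1"),load("w1"),load("side0")
g=cv2.cvtColor(s["frame"],cv2.COLOR_RGB2GRAY).astype(float)
ws=[[(225,171.8),(322,174.4)],[(341,174.7),(441,177.4)],[(453,177.5),(556,180.1)]]
for n,(a,b),wp in zip(("left","mid","right"),((330,362),(283,315),(237,270)),ws):
    cs=np.arange(a,b); rows=[]
    for c in cs:
        lo=int(199+ (c-235)*0.085)-4 ; p=g[lo:lo+16,c]; k=g[lo-2:lo+14,c]+g[lo+2:lo+18,c]-2*p; i=int(k.argmax()); rows.append(lo+i)
    L=cv2.fitLine(np.c_[cs,rows].astype(np.float32),cv2.DIST_HUBER,0,.01,.01).ravel(); sl=L[1]/L[0]
    cm=(a+b)/2; row=L[3]+sl*(cm-L[2])
    e=[(b+3,row+sl*(b+3-cm)),(a-3,row+sl*(a-3-cm))]
    X,er=tri(w,wp,s,e); print(n,"slope",sl,"row",row,X,er.max(),X.mean(0))
    print(g[int(row)-10:int(row)+18,int(cm)].astype(int))
```

```text
left slope 0.114621826 row 213.92094 [[558.2 216.  105.6]
 [555.9 127.2 106.1]] 1.8617867931413852 [557.  171.6 105.9]
[117 116 126 134 137 138 135 135 137 134 123 115 132 133 137 132 130 135 135 133 132 136 134 137 135 136 133 125]
mid slope 0.11382782 row 208.49442 [[554.8 107.6 105.4]
 [553.   16.7 107. ]] 1.8668247071012696 [553.9  62.1 106.2]
[ 61  73 109 133 138 137 132 134 134 131 120 116 133 137 133 132 132 132 134 134 133 132 138 135 135 134 132 128]
right slope 0.1224807 row 203.36427 [[550.9   1.4 103.2]
 [548.8 -93.3 105.4]] 0.7275927676632614 [549.8 -46.  104.3]
[ 71  99 121 135 135 135 135 133 134 123 117 121 134 133 129 133 133 134 134 133 134 136 136 135 133 130 128 125]
```

drive_tool:
  targets:
    - {"jaw": 1, "travel": [0.001, -0.001, 0.03], "twist": 0.025}
    - {"jaw": 1, "travel": [0.001, -0.001, 0.07], "twist": 0.025}
    - {"jaw": 1, "travel": [0.001, -0.001, 0.1], "twist": 0.025}
    - {"jaw": 1, "travel": [0.001, -0.001, 0.115], "twist": 0.025}
    - {"jaw": 1, "travel": [0.001, -0.001, 0.115], "twist": 0.025}
    - {"jaw": 1, "travel": [0.001, -0.001, 0.115], "twist": 0.025}

```text
t: 1.92
eef_pos: [541.0, 171.0, 128.6]
tcp_rot: [3.141, 0.001, -0.022]
ft_force: [-0.2, -0.0, 1.2]
opening: 0.999
grip_force: 0.0
```

Run:
```python
from h import *
s=state();print(s["t"],s["eef_pos"],s["tcp_rot"],s["ft_force"])
a=shot("wrist","w2")["frame"]; b=shot("scene","s2")["frame"]
o=np.zeros((600,800,3),np.uint8)
o[:300,:800]=cv2.resize(a[90:270,100:580-20],(800,313))[:300]
o[300:600,:]=cv2.resize(b[190:250,220:380],(800,300),interpolation=cv2.INTER_CUBIC)
cv2.imwrite("pics/c3.png",o[:,:,::-1])
```

```text
1.9167 [541.01144889 171.00143514 128.62693373] [ 3.14135800e+00  1.03635405e-03 -2.17107639e-02] [-0.16275888 -0.04639907  1.21524959]
```

View pics/c3.png

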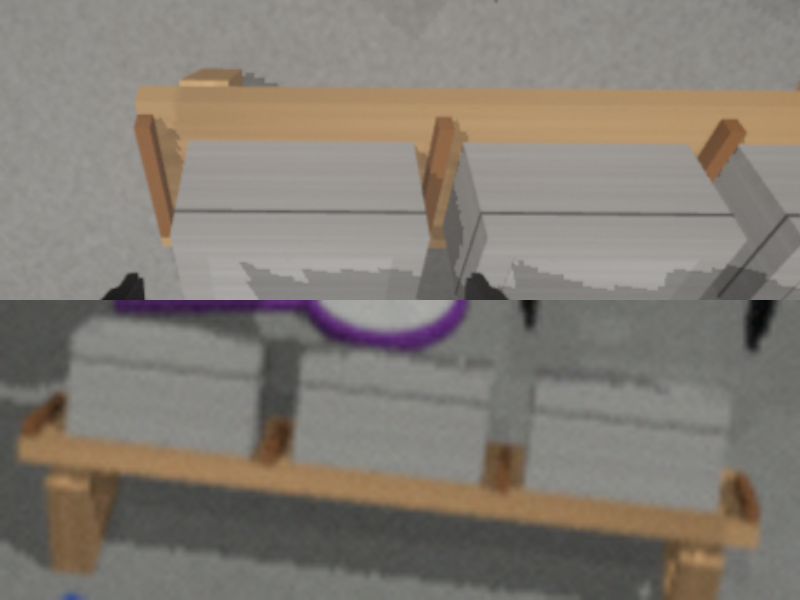

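drive_tool:
  targets:
    - {"jaw": 1, "travel": [0, -0.0015, 0.01], "twist": 0.005}
    - {"jaw": 1, "travel": [0, -0.0015, 0.02], "twist": 0.005}
    - {"jaw": 1, "travel": [0, -0.0015, 0.03], "twist": 0.005}
    - {"jaw": 1, "travel": [0, -0.0015, 0.04], "twist": 0.005}
    - {"jaw": 1, "travel": [0, -0.0015, 0.05], "twist": 0.005}
    - {"jaw": 1, "travel": [0, -0.0015, 0.0555], "twist": 0.005}
    - {"jaw": 1, "travel": [0, -0.0015, 0.0555], "twist": 0.005}

```text
t: 2.6
eef_pos: [540.4, 172.3, 71.6]
tcp_rot: [3.141, 0.002, -0.029]
ft_force: [-0.3, -0.1, 0.6]
opening: 1.002
grip_force: 0.0
```

drive_tool:
  targets:
    - {"jaw": 0.85, "travel": [0, 0, 0], "twist": 0}
    - {"jaw": 0.85, "travel": [0, 0, 0], "twist": 0}
    - {"jaw": 0.85, "travel": [0, 0, 0], "twist": 0}
    - {"jaw": 0.85, "travel": [0, 0, 0], "twist": 0}

```text
t: 2.93
eef_pos: [541.2, 172.5, 73.6]
tcp_rot: [-3.141, -0.001, -0.029]
ft_force: [0.1, -0.1, -1.0]
opening: 0.941
grip_force: 30.0
```

drive_tool:
  targets:
    - {"jaw": 0.85, "travel": [0, 0, -0.012], "twist": 0}
    - {"jaw": 0.85, "travel": [0, 0, -0.035], "twist": 0}
    - {"jaw": 0.85, "travel": [0, 0, -0.06], "twist": 0}
    - {"jaw": 0.85, "travel": [0, 0, -0.085], "twist": 0}
    - {"jaw": 0.85, "travel": [0, 0, -0.11], "twist": 0}
    - {"jaw": 0.85, "travel": [0, 0, -0.125], "twist": 0}
    - {"jaw": 0.85, "travel": [0, 0, -0.125], "twist": 0}
    - {"jaw": 0.85, "travel": [0, 0, -0.125], "twist": 0}

```text
t: 3.6
eef_pos: [541.0, 172.5, 198.5]
tcp_rot: [-3.141, -0.001, -0.029]
ft_force: [-0.5, 0.4, -1.5]
opening: 0.944
grip_force: 30.0
```

drive_tool:
  targets:
    - {"jaw": 0.85, "travel": [0, 0, 0], "twist": 0}
    - {"jaw": 0.85, "travel": [0, 0, 0], "twist": 0}
    - {"jaw": 0.85, "travel": [0, 0, 0], "twist": 0}
    - {"jaw": 0.85, "travel": [0, 0, 0], "twist": 0}

```text
t: 3.93
eef_pos: [540.8, 172.4, 197.4]
tcp_rot: [3.141, 0.001, -0.029]
ft_force: [0.3, -0.3, -1.3]
opening: 0.943
grip_force: 30.0
```

drive_tool:
  targets:
    - {"jaw": 0.85, "travel": [0, 0, 0], "twist": 0}
    - {"jaw": 0.85, "travel": [0, 0, 0], "twist": 0}
    - {"jaw": 0.85, "travel": [0, 0, 0], "twist": 0}
    - {"jaw": 0.85, "travel": [0, 0, 0], "twist": 0}

```text
t: 4.27
eef_pos: [541.0, 172.5, 198.2]
tcp_rot: [-3.142, -0.0, -0.029]
ft_force: [0.1, -0.5, -0.7]
opening: 0.947
grip_force: 30.0
```

Run:
```python
from h import *
s=state();print(s["t"],s["eef_pos"],s["ft_force"],s["tau"],s["joints"])
for n in("wrist","side"):
    a=shot(n,n+"L")["frame"]
```

```text
4.2667 [541.04312566 172.51355532 198.19314009] [ 0.05051342 -0.50646181 -0.65626821] [-2.41233138e-03 -5.52533913e+01 -2.54471022e+01  1.41184480e-02
 -9.16915177e-02  1.95551581e-05] [ 1.92356998e-01  4.05117228e-01  1.69592505e+00 -4.08557462e-06
  1.04053037e+00  1.79241022e+00]
```

Left is light (about 1.2 N). Putting it back.

drive_tool:
  targets:
    - {"jaw": 0.85, "travel": [0, 0, 0.02], "twist": 0}
    - {"jaw": 0.85, "travel": [0, 0, 0.045], "twist": 0}
    - {"jaw": 0.85, "travel": [0, 0, 0.07], "twist": 0}
    - {"jaw": 0.85, "travel": [0, 0, 0.095], "twist": 0}
    - {"jaw": 0.85, "travel": [0, 0, 0.112], "twist": 0}
    - {"jaw": 0.85, "travel": [0, 0, 0.12], "twist": 0}
    - {"jaw": 0.85, "travel": [0, 0, 0.1245], "twist": 0}
    - {"jaw": 0.85, "travel": [0, 0, 0.125], "twist": 0}

```text
t: 5.03
eef_pos: [541.2, 172.5, 73.4]
tcp_rot: [3.142, 0.0, -0.029]
ft_force: [-0.5, -0.0, -1.2]
opening: 0.943
grip_force: 30.0
```

drive_tool:
  targets:
    - {"jaw": 0.85, "travel": [0, 0, 0], "twist": 0}
    - {"jaw": 1, "travel": [0, 0, 0], "twist": 0}
    - {"jaw": 1, "travel": [0, 0, 0], "twist": 0}
    - {"jaw": 1, "travel": [0, 0, 0], "twist": 0}
    - {"jaw": 1, "travel": [0, 0, 0], "twist": 0}

```text
t: 5.45
eef_pos: [541.3, 172.6, 73.7]
tcp_rot: [-3.141, -0.001, -0.029]
ft_force: [0.3, -0.5, 0.1]
opening: 0.999
grip_force: 0.0
```

drive_tool:
  targets:
    - {"jaw": 1, "travel": [0, 0, -0.02], "twist": 0}
    - {"jaw": 1, "travel": [0, 0, -0.05], "twist": 0}
    - {"jaw": 1, "travel": [0, 0, -0.085], "twist": 0}
    - {"jaw": 1, "travel": [0, 0.04, -0.095], "twist": 0}
    - {"jaw": 1, "travel": [-0.003, 0.08, -0.095], "twist": 0}
    - {"jaw": 1, "travel": [-0.003, 0.109, -0.095], "twist": 0}
    - {"jaw": 1, "travel": [-0.003, 0.109, -0.095], "twist": 0}
    - {"jaw": 1, "travel": [-0.003, 0.109, -0.095], "twist": 0}

```text
t: 6.12
eef_pos: [535.0, 62.4, 168.7]
tcp_rot: [-3.142, -0.001, -0.032]
ft_force: [0.3, 0.5, 0.1]
opening: 1.003
grip_force: 0.0
```

Run:
```python
from h import *
s=state();print(s["t"],s["eef_pos"],s["tcp_rot"],s["ft_force"])
a=shot("wrist","w3")["frame"]; b=shot("scene","s3")["frame"]
o=np.zeros((600,800,3),np.uint8)
o[:300,:800]=cv2.resize(a[90:263,50:510],(800,300))
o[300:600,:]=cv2.resize(b[190:250,220:380],(800,300),interpolation=cv2.INTER_CUBIC)
cv2.imwrite("pics/c4.png",o[:,:,::-1])
```

```text
6.1167 [534.95835334  62.44352368 168.65420862] [-3.14150923e+00 -7.22001359e-04 -3.18829732e-02] [0.25232609 0.51113779 0.07805464]
```

View pics/c4.png

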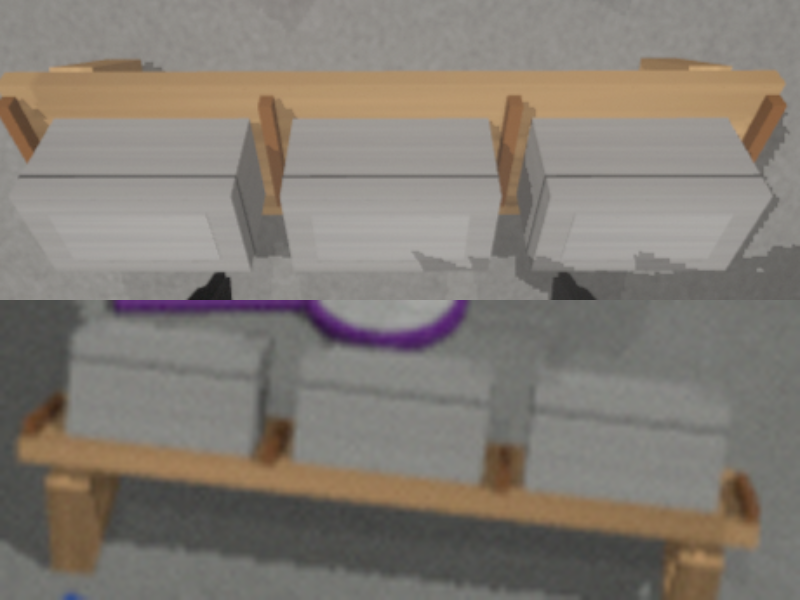

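Left box is back in its pocket, with all three seams in line. Now the middle box: shift about +1 mm in y and +3 mm in x, then descend.

drive_tool:
  targets:
    - {"jaw": 1, "travel": [0.003, -0.001, 0.02], "twist": 0}
    - {"jaw": 1, "travel": [0.003, -0.001, 0.038], "twist": 0}
    - {"jaw": 1, "travel": [0.003, -0.001, 0.05], "twist": 0}
    - {"jaw": 1, "travel": [0.003, -0.001, 0.062], "twist": 0}
    - {"jaw": 1, "travel": [0.003, -0.001, 0.074], "twist": 0}
    - {"jaw": 1, "travel": [0.003, -0.001, 0.086], "twist": 0}
    - {"jaw": 1, "travel": [0.003, -0.001, 0.095], "twist": 0}
    - {"jaw": 1, "travel": [0.003, -0.001, 0.095], "twist": 0}

```text
t: 6.88
eef_pos: [537.1, 65.5, 71.6]
tcp_rot: [3.142, 0.003, -0.028]
ft_force: [0.2, 0.2, -0.4]
opening: 0.994
grip_force: 0.0
```

drive_tool:
  targets:
    - {"jaw": 0.85, "travel": [0, 0, 0], "twist": 0}
    - {"jaw": 0.85, "travel": [0, 0, 0], "twist": 0}
    - {"jaw": 0.85, "travel": [0, 0, 0], "twist": 0}
    - {"jaw": 0.85, "travel": [0, 0, 0], "twist": 0}

```text
t: 7.22
eef_pos: [538.1, 64.7, 73.8]
tcp_rot: [-3.142, -0.001, -0.029]
ft_force: [0.1, 0.7, -0.2]
opening: 0.94
grip_force: 30.0
```

drive_tool:
  targets:
    - {"jaw": 0.85, "travel": [0, 0, -0.012], "twist": 0}
    - {"jaw": 0.85, "travel": [0, 0, -0.035], "twist": 0}
    - {"jaw": 0.85, "travel": [0, 0, -0.06], "twist": 0}
    - {"jaw": 0.85, "travel": [0, 0, -0.085], "twist": 0}
    - {"jaw": 0.85, "travel": [0, 0, -0.11], "twist": 0}
    - {"jaw": 0.85, "travel": [0, 0, -0.125], "twist": 0}
    - {"jaw": 0.85, "travel": [0, 0, -0.125], "twist": 0}
    - {"jaw": 0.85, "travel": [0, 0, -0.125], "twist": 0}

```text
t: 7.88
eef_pos: [537.9, 64.6, 198.6]
tcp_rot: [-3.142, -0.002, -0.029]
ft_force: [0.5, -0.4, -1.5]
opening: 0.946
grip_force: 30.0
```

drive_tool:
  targets:
    - {"jaw": 0.85, "travel": [0, 0, 0], "twist": 0}
    - {"jaw": 0.85, "travel": [0, 0, 0], "twist": 0}
    - {"jaw": 0.85, "travel": [0, 0, 0], "twist": 0}
    - {"jaw": 0.85, "travel": [0, 0, 0], "twist": 0}

```text
t: 8.22
eef_pos: [537.7, 64.6, 197.4]
tcp_rot: [3.142, 0.001, -0.029]
ft_force: [-0.5, 0.3, -1.9]
opening: 0.946
grip_force: 30.0
```

drive_tool:
  targets:
    - {"jaw": 0.85, "travel": [0, 0, 0], "twist": 0}
    - {"jaw": 0.85, "travel": [0, 0, 0], "twist": 0}
    - {"jaw": 0.85, "travel": [0, 0, 0], "twist": 0}
    - {"jaw": 0.85, "travel": [0, 0, 0], "twist": 0}

```text
t: 8.55
eef_pos: [537.9, 64.6, 198.2]
tcp_rot: [3.142, -0.0, -0.029]
ft_force: [0.0, -0.6, -1.6]
opening: 0.939
grip_force: 30.0
```

Middle is light too, so the right box should be full. Returning the middle box and going on.

drive_tool:
  targets:
    - {"jaw": 0.85, "travel": [0, 0, 0.02], "twist": 0}
    - {"jaw": 0.85, "travel": [0, 0, 0.045], "twist": 0}
    - {"jaw": 0.85, "travel": [0, 0, 0.07], "twist": 0}
    - {"jaw": 0.85, "travel": [0, 0, 0.095], "twist": 0}
    - {"jaw": 0.85, "travel": [0, 0, 0.112], "twist": 0}
    - {"jaw": 0.85, "travel": [0, 0, 0.12], "twist": 0}
    - {"jaw": 0.85, "travel": [0, 0, 0.1245], "twist": 0}
    - {"jaw": 0.85, "travel": [0, 0, 0.125], "twist": 0}

```text
t: 9.22
eef_pos: [538.2, 64.4, 73.4]
tcp_rot: [3.141, -0.0, -0.029]
ft_force: [0.4, 0.3, -2.1]
opening: 0.947
grip_force: 30.0
```

drive_tool:
  targets:
    - {"jaw": 0.85, "travel": [0, 0, 0], "twist": 0}
    - {"jaw": 1, "travel": [0, 0, 0], "twist": 0}
    - {"jaw": 1, "travel": [0, 0, 0], "twist": 0}
    - {"jaw": 1, "travel": [0, 0, 0], "twist": 0}
    - {"jaw": 1, "travel": [0, 0, 0], "twist": 0}

```text
t: 9.63
eef_pos: [538.1, 64.6, 73.7]
tcp_rot: [-3.142, -0.001, -0.029]
ft_force: [0.8, 0.6, 0.9]
opening: 0.997
grip_force: 0.0
```

drive_tool:
  targets:
    - {"jaw": 1, "travel": [0, 0, -0.02], "twist": 0}
    - {"jaw": 1, "travel": [0, 0, -0.05], "twist": 0}
    - {"jaw": 1, "travel": [0, 0, -0.085], "twist": 0}
    - {"jaw": 1, "travel": [0, 0.04, -0.095], "twist": 0}
    - {"jaw": 1, "travel": [0, 0.08, -0.095], "twist": 0}
    - {"jaw": 1, "travel": [0, 0.11, -0.095], "twist": 0}
    - {"jaw": 1, "travel": [0, 0.11, -0.095], "twist": 0}
    - {"jaw": 1, "travel": [0, 0.11, -0.095], "twist": 0}

```text
t: 10.3
eef_pos: [534.6, -46.6, 168.5]
tcp_rot: [-3.142, -0.0, -0.032]
ft_force: [0.4, 0.3, -0.8]
opening: 0.998
grip_force: 0.0
```

Run:
```python
from h import *
s=state();print(s["t"],s["eef_pos"],s["tcp_rot"],s["ft_force"])
a=shot("wrist","w4")["frame"]; b=shot("scene","s4")["frame"]
o=np.zeros((600,800,3),np.uint8)
o[:300,:800]=cv2.resize(a[90:263,20:480],(800,300))
o[300:600,:]=cv2.resize(b[190:250,220:380],(800,300),interpolation=cv2.INTER_CUBIC)
cv2.imwrite("pics/c5.png",o[:,:,::-1])
```

```text
10.3 [534.59552831 -46.61974636 168.48391041] [-3.14158201e+00 -4.37640527e-04 -3.18833018e-02] [ 0.38797836  0.33469709 -0.81240614]
```

View pics/c5.png

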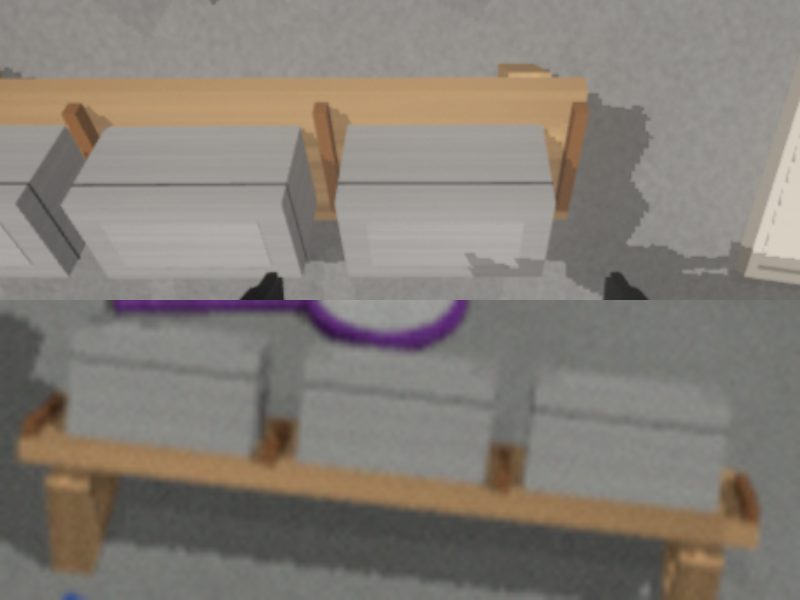

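Middle box is back in place. The right box seam centre is at (445,183) and the jaw centre at 444, so they line up. Descending on the right box.

drive_tool:
  targets:
    - {"jaw": 1, "travel": [0, 0.001, 0.02], "twist": 0}
    - {"jaw": 1, "travel": [0, 0.001, 0.038], "twist": 0}
    - {"jaw": 1, "travel": [0, 0.001, 0.05], "twist": 0}
    - {"jaw": 1, "travel": [0, 0.001, 0.062], "twist": 0}
    - {"jaw": 1, "travel": [0, 0.001, 0.074], "twist": 0}
    - {"jaw": 1, "travel": [0, 0.001, 0.086], "twist": 0}
    - {"jaw": 1, "travel": [0, 0.001, 0.095], "twist": 0}
    - {"jaw": 1, "travel": [0, 0.001, 0.095], "twist": 0}

```text
t: 11.07
eef_pos: [533.9, -45.3, 71.7]
tcp_rot: [-3.141, 0.003, -0.028]
ft_force: [-0.2, 0.3, 0.0]
opening: 1.003
grip_force: 0.0
```

drive_tool:
  targets:
    - {"jaw": 0.85, "travel": [0, 0, 0], "twist": 0}
    - {"jaw": 0.85, "travel": [0, 0, 0], "twist": 0}
    - {"jaw": 0.85, "travel": [0, 0, 0], "twist": 0}
    - {"jaw": 0.85, "travel": [0, 0, 0], "twist": 0}

```text
t: 11.4
eef_pos: [534.7, -46.3, 73.5]
tcp_rot: [-3.142, -0.0, -0.029]
ft_force: [0.4, -0.4, -4.8]
opening: 0.945
grip_force: 30.0
```

drive_tool:
  targets:
    - {"jaw": 0.85, "travel": [0, 0, -0.01], "twist": 0}
    - {"jaw": 0.85, "travel": [0, 0, -0.03], "twist": 0}
    - {"jaw": 0.85, "travel": [0, 0, -0.055], "twist": 0}
    - {"jaw": 0.85, "travel": [0, 0, -0.08], "twist": 0}
    - {"jaw": 0.85, "travel": [0, 0, -0.105], "twist": 0}
    - {"jaw": 0.85, "travel": [0, 0, -0.12], "twist": 0}
    - {"jaw": 0.85, "travel": [0, 0, -0.125], "twist": 0}
    - {"jaw": 0.85, "travel": [0, 0, -0.125], "twist": 0}

```text
t: 12.07
eef_pos: [534.9, -46.4, 199.8]
tcp_rot: [3.141, -0.003, -0.029]
ft_force: [0.0, 0.8, -6.0]
opening: 0.943
grip_force: 30.0
```

drive_tool:
  targets:
    - {"jaw": 0.85, "travel": [0, 0, 0], "twist": 0}
    - {"jaw": 0.85, "travel": [0, 0, 0], "twist": 0}
    - {"jaw": 0.85, "travel": [0, 0, 0], "twist": 0}
    - {"jaw": 0.85, "travel": [0, 0, 0], "twist": 0}

```text
t: 12.4
eef_pos: [534.4, -46.3, 197.4]
tcp_rot: [-3.141, 0.002, -0.029]
ft_force: [-0.9, 0.2, -5.0]
opening: 0.947
grip_force: 30.0
```

drive_tool:
  targets:
    - {"jaw": 0.85, "travel": [0, 0, 0], "twist": 0}
    - {"jaw": 0.85, "travel": [0, 0, 0], "twist": 0}
    - {"jaw": 0.85, "travel": [0, 0, 0], "twist": 0}
    - {"jaw": 0.85, "travel": [0, 0, 0], "twist": 0}

```text
t: 12.73
eef_pos: [534.6, -46.4, 198.1]
tcp_rot: [-3.142, 0.0, -0.029]
ft_force: [-0.0, -0.3, -5.1]
opening: 0.941
grip_force: 30.0
```

Run:
```python
from h import *
np.set_printoptions(precision=1,suppress=True)
s=state();print(s["t"],s["eef_pos"],s["tcp_rot"],s["ft_force"],s["moment"])
w=shot("wrist","w5");c=shot("side","d5");f=shot("scene","s5")
# tray check in side view: bright warm white region, outer corners
hsv=cv2.cvtColor(c["frame"],cv2.COLOR_RGB2HSV)
m=((hsv[...,2]>165)&(hsv[...,1]<70)).astype(np.uint8); m[:258]=0;m[335:]=0;m[:,:298]=0;m[:,400:]=0
m=cv2.morphologyEx(m,cv2.MORPH_OPEN,np.ones((3,3)));
k=max(cv2.findContours(m,0,1)[0],key=cv2.contourArea); q=cv2.minAreaRect(k); h=cv2.approxPolyDP(cv2.convexHull(k),5,True)[:,0].astype(float)
print(h.tolist()); X=ray(c,h,14); print(X,X.mean(0))
# hand-read outer corners in first side view
X=ray(c,[(305,288),(367,265),(395,299),(328,329)],14); print("hand",X,X.mean(0),np.linalg.norm(X-np.roll(X,1,0),axis=1))
```

```text
12.7333 [534.6 -46.4 198.1] [-3.1  0.  -0. ] [-0.  -0.3 -5.1] [ 0.   0.1 -0. ]
[[369.0, 266.0], [395.0, 304.0], [329.0, 328.0], [307.0, 286.0]]
[[ 649.7 -277.1   14. ]
 [ 621.1 -408.1   14. ]
 [ 435.9 -371.8   14. ]
 [ 464.  -239.6   14. ]] [ 542.7 -324.1   14. ]
hand [[ 455.7 -242.1   14. ]
 [ 647.5 -271.4   14. ]
 [ 632.  -396.8   14. ]
 [ 432.2 -372.7   14. ]] [ 541.8 -320.7   14. ] [132.7 194.  126.4 201.3]
```

Right box weighs about 5.1 N (0.52 kg), so it is the full one. Carrying it to the tray (centre about (546,-315), yaw -0.17; both views agree within 10 mm).

drive_tool:
  targets:
    - {"jaw": 0.85, "travel": [0.001, 0.015, 0], "twist": 0.02}
    - {"jaw": 0.85, "travel": [0.003, 0.045, 0], "twist": 0.04}
    - {"jaw": 0.85, "travel": [0.006, 0.08, 0], "twist": 0.06}
    - {"jaw": 0.85, "travel": [0.008, 0.115, 0], "twist": 0.08}
    - {"jaw": 0.85, "travel": [0.011, 0.15, 0], "twist": 0.1}
    - {"jaw": 0.85, "travel": [0.014, 0.185, 0], "twist": 0.12}
    - {"jaw": 0.85, "travel": [0.016, 0.22, 0], "twist": 0.14}
    - {"jaw": 0.85, "travel": [0.018, 0.25, 0], "twist": 0.14}

```text
t: 13.55
eef_pos: [545.1, -299.1, 198.2]
tcp_rot: [3.141, -0.0, -0.171]
ft_force: [0.5, 0.4, -4.7]
opening: 0.946
grip_force: 30.0
```

drive_tool:
  targets:
    - {"jaw": 0.85, "travel": [0, 0.012, 0.01], "twist": 0}
    - {"jaw": 0.85, "travel": [0, 0.018, 0.03], "twist": 0}
    - {"jaw": 0.85, "travel": [0, 0.018, 0.045], "twist": 0}
    - {"jaw": 0.85, "travel": [0, 0.018, 0.05], "twist": 0}
    - {"jaw": 0.85, "travel": [0, 0.018, 0.05], "twist": 0}
    - {"jaw": 0.85, "travel": [0, 0.018, 0.05], "twist": 0}

```text
t: 14.05
eef_pos: [542.6, -314.2, 148.6]
tcp_rot: [-3.142, -0.0, -0.169]
ft_force: [-0.6, -0.0, -4.0]
opening: 0.948
grip_force: 30.0
```

Run:
```python
from h import *
s=state();print(s["t"],s["eef_pos"],s["tcp_rot"],s["ft_force"],s["moment"])
w=shot("wrist","w6")["frame"];c=shot("side","d6")["frame"];f=shot("scene","s6")["frame"]
o=np.zeros((600,800,3),np.uint8)
o[:300,:400]=cv2.resize(w,(400,300)); o[:300,400:]=cv2.resize(c[220:340,270:430],(400,300),interpolation=cv2.INTER_CUBIC)
o[300:,:400]=cv2.resize(f[150:270,80:240],(400,300),interpolation=cv2.INTER_CUBIC)
o[300:,400:]=cv2.resize(f[180:270,215:375],(400,225))[:300] if 0 else 0
o[300:525,400:]=cv2.resize(f[180:270,220:380],(400,225),interpolation=cv2.INTER_CUBIC)
cv2.imwrite("pics/c6.png",o[:,:,::-1])
```

```text
14.05 [ 542.5792246  -314.17995385  148.58268181] [-3.14153081e+00 -1.45093092e-04 -1.68733103e-01] [-0.60040798 -0.03760498 -4.00100191] [0.08098855 0.11107159 0.06478115]
```

View pics/c6.png

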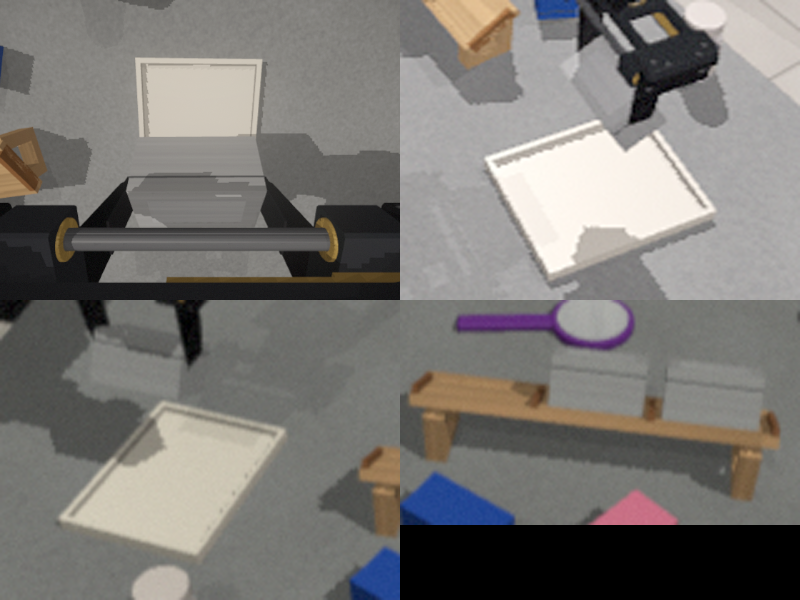

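The box is held over the tray and still tilted as in the stand; the other two boxes sit in their pockets at scene-crop (600,385) and (713,393). Tray far corners in the wrist view are (192,81) and (367,81). Checking the tray position and height from the two views.

Run:
```python
from h import *
np.set_printoptions(precision=1,suppress=True)
w,f=load("w6"),load("s6")
X,e=tri(w,[(191.8,81),(366.8,81)],f,[(159.2,251.6),(104.8,238.2)]); print(X,e.max())
Y=ray(w,[(191.8,81),(366.8,81)],14); d=np.array([np.cos(-.17),np.sin(-.17),0]); print(Y,np.linalg.norm(Y[1]-Y[0]),Y.mean(0)-96*d,X.mean(0)-96*d)
```

```text
[[ 650.1 -259.7   10.8]
 [ 624.6 -407.8    9.4]] 2.7460885166269557
[[ 650.5 -261.4   14. ]
 [ 625.4 -408.8   14. ]] 149.49343234168242 [ 543.3 -318.8   14. ] [ 542.7 -317.5   10.1]
```

drive_tool:
  targets:
    - {"jaw": 0.85, "travel": [0, 0.003, 0.012], "twist": 0}
    - {"jaw": 0.85, "travel": [0, 0.003, 0.035], "twist": 0}
    - {"jaw": 0.85, "travel": [0, 0.003, 0.06], "twist": 0}
    - {"jaw": 0.85, "travel": [0, 0.003, 0.08], "twist": 0}
    - {"jaw": 0.85, "travel": [0, 0.003, 0.095], "twist": 0}
    - {"jaw": 0.85, "travel": [0, 0.003, 0.107], "twist": 0}
    - {"jaw": 0.85, "travel": [0, 0.003, 0.109], "twist": 0}
    - {"jaw": 0.85, "travel": [0, 0.003, 0.109], "twist": 0}

```text
t: 14.87
eef_pos: [541.7, -317.4, 38.7]
tcp_rot: [-3.141, 0.001, -0.169]
ft_force: [-0.7, -0.4, -4.5]
opening: 0.944
grip_force: 30.0
```

drive_tool:
  targets:
    - {"jaw": 0.85, "travel": [0, 0, 0.002], "twist": 0}
    - {"jaw": 0.85, "travel": [0, 0, 0.004], "twist": 0}
    - {"jaw": 0.85, "travel": [0, 0, 0.006], "twist": 0}
    - {"jaw": 0.85, "travel": [0, 0, 0.008], "twist": 0}
    - {"jaw": 0.85, "travel": [0, 0, 0.009], "twist": 0}
    - {"jaw": 0.85, "travel": [0, 0, 0.01], "twist": 0}
    - {"jaw": 0.85, "travel": [0, 0, 0.01], "twist": 0}

```text
t: 15.45
eef_pos: [543.0, -318.2, 31.4]
tcp_rot: [3.14, -0.003, -0.169]
ft_force: [-1.0, 1.0, 10.8]
opening: 0.944
grip_force: 30.0
```

drive_tool:
  targets:
    - {"jaw": 0.85, "travel": [0, 0, 0.001], "twist": 0}
    - {"jaw": 0.85, "travel": [0, 0, 0.002], "twist": 0}
    - {"jaw": 0.85, "travel": [0, 0, 0.002], "twist": 0}

```text
t: 15.7
eef_pos: [544.0, -318.6, 30.7]
tcp_rot: [3.139, -0.006, -0.169]
ft_force: [0.9, 2.7, 19.4]
opening: 0.945
grip_force: 30.0
```

drive_tool:
  targets:
    - {"jaw": 0.85, "travel": [0, 0, 0.001], "twist": 0}
    - {"jaw": 0.85, "travel": [0, 0, 0.002], "twist": 0}
    - {"jaw": 0.85, "travel": [0, 0, 0.002], "twist": 0}

```text
t: 15.95
eef_pos: [545.0, -318.9, 29.6]
tcp_rot: [3.138, -0.009, -0.169]
ft_force: [3.0, 4.6, 27.5]
opening: 0.946
grip_force: 30.0
```

```bash
cat > seam.py <<'E'
from h import *
def seam(w):
    g=cv2.GaussianBlur(cv2.cvtColor(w["frame"],cv2.COLOR_RGB2GRAY),(3,1),0).astype(float)[:, 215:330].mean(1)
    k=np.roll(g,2)+np.roll(g,-2)-2*g; i=200+int(k[200:300].argmax()); return i,k[i]
E
python3 - <<'E'
from seam import *
np.set_printoptions(precision=1,suppress=True)
s=state();print(s["eef_pos"],s["ft_force"],s["moment"])
w6=load("w6"); w7=shot("wrist","w7"); print(seam(w6),seam(w7))
# expected row against lean, in tool frame of w6
tcp=np.array([542.6,-314.2,148.6]); x=np.array([np.cos(-.17),np.sin(-.17),0])
for a in(30,25,20,15,10,5,0):
    r=np.radians(a); c,n=np.cos(r),np.sin(r); X=tcp+[0,0,18.8]+x*(19.5*c-3*n)+np.array([0,0,19.5*n+3*c])
    q=P(w6)@np.r_[X,1]; print(a,q[1]/q[2])
E
```

```text
[ 545.  -318.9   29.6] [ 3.   4.6 27.5] [ 0.8 -0.2  0.3]
(247, np.float64(81.42608695652174)) (247, np.float64(76.50434782608696))
30 245.53109656496497
25 242.46690976362575
20 239.61355878800933
15 236.99389258697343
10 234.62726488915996
5 232.52946711353331
0 230.71274634250113
```

drive_tool:
  targets:
    - {"jaw": 0.85, "travel": [0.003, 0, 0], "twist": 0}
    - {"jaw": 0.85, "travel": [0.006, 0, 0], "twist": 0}
    - {"jaw": 0.85, "travel": [0.009, 0, 0], "twist": 0}
    - {"jaw": 0.85, "travel": [0.012, 0, 0], "twist": 0}

```text
t: 16.33
eef_pos: [553.9, -320.0, 26.8]
tcp_rot: [3.14, -0.001, -0.169]
ft_force: [-4.3, -1.4, 3.1]
opening: 0.945
grip_force: 30.0
```

Run:
```python
from seam import *
np.set_printoptions(precision=1,suppress=True)
s=state();print(s["eef_pos"],s["ft_force"],s["moment"]);w=shot("wrist","w8"); print(seam(w))
```

```text
[ 553.9 -320.    26.8] [-4.3 -1.4  3.1] [-0.1  1.3  0.1]
(249, np.float64(57.434782608695656))
```

Run:
```python
from seam import *
for n in("w7","w8"):
    f=cv2.cvtColor(load(n)["frame"],cv2.COLOR_RGB2GRAY).astype(float)
    print(n,f[170:300:2,215:330].mean(1).astype(int).tolist())
    g=f[:,215:330].mean(1); d=np.gradient(g); print([ (i,int(d[i])) for i in range(150,310) if abs(d[i])>5 and abs(d[i])==max(abs(d[i-2:i+3]))])
    # left/right face edges at seam
    for r in (235,243,260): e=np.gradient(f[r-1:r+2].mean(0)); print(r,[(i,int(e[i])) for i in range(160,400) if abs(e[i])>9 and abs(e[i])==max(abs(e[i-2:i+3]))])
```

```text
w7 [188, 188, 188, 188, 188, 187, 187, 187, 187, 187, 187, 186, 160, 135, 135, 134, 135, 136, 133, 133, 132, 131, 131, 129, 129, 131, 132, 130, 129, 130, 127, 127, 127, 128, 129, 130, 117, 113, 83, 83, 107, 106, 105, 104, 106, 104, 100, 100, 102, 109, 107, 108, 110, 112, 111, 106, 113, 116, 115, 116, 114, 115, 117, 114, 113]
[(194, -21), (241, -6), (246, -19)]
235 [(161, 14), (171, 17), (183, -27), (380, -20), (384, 20), (394, -21)]
243 [(161, 13), (169, 19), (181, -26), (288, 12), (379, -17), (383, 20), (393, -21)]
260 [(165, -33), (177, 47), (190, -12), (373, -25), (385, 28), (391, -22)]
w8 [190, 190, 190, 190, 190, 190, 189, 189, 189, 189, 189, 189, 189, 189, 189, 184, 161, 131, 130, 129, 130, 129, 127, 127, 125, 125, 123, 124, 127, 125, 123, 124, 122, 121, 122, 114, 109, 108, 104, 69, 90, 103, 101, 98, 100, 99, 99, 99, 106, 112, 111, 112, 117, 118, 117, 114, 107, 118, 121, 119, 122, 120, 119, 121, 122]
[(203, -15), (240, -5), (247, -17), (250, 16), (266, 7), (283, 5)]
235 [(160, 14), (168, 22), (185, -26), (382, -17), (387, 19), (397, -20)]
243 [(161, 15), (170, 22), (183, -28), (294, 10), (381, -17), (386, 20), (396, -18)]
260 [(165, -33), (177, 39), (372, -24), (385, 30), (394, -19)]
```

```bash
cat >> seam.py <<'E'
from scipy.optimize import least_squares
w6=load("w6"); tcp=np.array([542.6,-314.2,148.6]); xd=np.array([np.cos(-.17),np.sin(-.17),0])
def rows(p):  # lean deg, slip up
    r=np.radians(p[0]); c,n=np.cos(r),np.sin(r); o=[]
    for bx,bz in((19.5,-34),(19.5,3)):
        q=P(w6)@np.r_[tcp+[0,0,18.8+p[1]]+xd*(bx*c-bz*n)+np.array([0,0,bx*n+bz*c]),1]; o.append(q[1]/q[2])
    return np.array(o)
def fit(a): return least_squares(lambda p:rows(p)-a,[20,0]).x
E
python3 - <<'E'
from seam import *
print(rows([30,0]),fit(np.array([194,247.5])),fit(np.array([203,249])))
E
```

```text
[191.80628888 245.53109656] [28.43927169  3.60149999] [18.40547533 12.56201367]
```

Dragging works: the lean is down to about 19°. Continuing with a little more lowering.

drive_tool:
  targets:
    - {"jaw": 0.85, "travel": [0.001, 0, 0.002], "twist": 0}
    - {"jaw": 0.85, "travel": [0.004, 0, 0.003], "twist": 0}
    - {"jaw": 0.85, "travel": [0.007, 0, 0.004], "twist": 0}
    - {"jaw": 0.85, "travel": [0.01, 0, 0.005], "twist": 0}
    - {"jaw": 0.85, "travel": [0.012, 0, 0.005], "twist": 0}

```text
t: 16.8
eef_pos: [565.4, -321.8, 20.7]
tcp_rot: [3.141, 0.0, -0.169]
ft_force: [-5.2, -1.2, 2.3]
opening: 0.945
grip_force: 30.0
```

```bash
cat > look.py <<'E'
from seam import *
import sys
s=state();print(s["t"],s["eef_pos"].round(1),s["ft_force"].round(1));w=shot("wrist",sys.argv[1])
f=cv2.cvtColor(w["frame"],cv2.COLOR_RGB2GRAY).astype(float); g=f[:,215:330].mean(1); d=np.gradient(g)
print([(i,int(d[i])) for i in range(150,310) if abs(d[i])>5 and abs(d[i])==max(abs(d[i-2:i+3]))])
b=150+int(d[150:235].argmin()); print(b,seam(w),fit(np.array([b,seam(w)[0]])))
E
python3 look.py w9
```

```text
16.8 [ 565.4 -321.8   20.7] [-5.2 -1.2  2.3]
[(216, -24), (249, -13), (252, 13), (264, 10), (284, 6)]
216 (251, np.float64(48.57391304347826)) [ 6.4161517 22.0567184]
```

drive_tool:
  targets:
    - {"jaw": 0.85, "travel": [0.002, 0, 0.001], "twist": 0}
    - {"jaw": 0.85, "travel": [0.004, 0, 0.002], "twist": 0}
    - {"jaw": 0.85, "travel": [0.006, 0, 0.003], "twist": 0}
    - {"jaw": 0.85, "travel": [0.006, 0, 0.003], "twist": 0}

```text
t: 17.18
eef_pos: [571.6, -322.7, 17.0]
tcp_rot: [3.141, -0.0, -0.169]
ft_force: [-1.9, -1.8, 2.0]
opening: 0.943
grip_force: 30.0
```

```bash
python3 look.py w10
```

```text
17.1833 [ 571.6 -322.7   17. ] [-1.9 -1.8  2. ]
[(225, -31), (254, 12), (264, 12), (273, 5), (285, 6)]
225 (226, np.float64(61.88695652173908)) [-18.71599276  -0.8008241 ]
```

The box is now upright within a few degrees and rests on the floor. Releasing and backing off straight up.

drive_tool:
  targets:
    - {"jaw": 0.96, "travel": [0, 0, 0], "twist": 0}
    - {"jaw": 1, "travel": [0, 0, 0], "twist": 0}
    - {"jaw": 1, "travel": [0, 0, 0], "twist": 0}
    - {"jaw": 1, "travel": [0, 0, 0], "twist": 0}
    - {"jaw": 1, "travel": [0, 0, 0], "twist": 0}

```text
t: 17.65
eef_pos: [571.5, -322.4, 17.3]
tcp_rot: [-3.141, -0.0, -0.169]
ft_force: [-0.4, 0.3, 0.5]
opening: 0.999
grip_force: 0.0
```

drive_tool:
  targets:
    - {"jaw": 1, "travel": [0, 0, -0.008], "twist": 0}
    - {"jaw": 1, "travel": [0, 0, -0.02], "twist": 0}
    - {"jaw": 1, "travel": [0, 0, -0.04], "twist": 0}
    - {"jaw": 1, "travel": [0, 0, -0.07], "twist": 0}
    - {"jaw": 1, "travel": [0, 0, -0.105], "twist": 0}
    - {"jaw": 1, "travel": [0, 0, -0.14], "twist": 0}
    - {"jaw": 1, "travel": [0, 0, -0.15], "twist": 0}
    - {"jaw": 1, "travel": [0, 0, -0.15], "twist": 0}

```text
t: 18.32
eef_pos: [572.5, -323.3, 171.8]
tcp_rot: [3.139, -0.006, -0.169]
ft_force: [-0.4, -0.4, 0.4]
opening: 1.002
grip_force: 0.0
```

Run:
```python
from h import *
s=state();print(s["t"],s["eef_pos"],s["ft_force"])
w=shot("wrist","w11")["frame"];c=shot("side","d11")["frame"];f=shot("scene","s11")["frame"]
o=np.zeros((600,800,3),np.uint8)
o[:300,:400]=cv2.resize(w,(400,300)); o[:300,400:]=cv2.resize(c[150:340,230:484],(400,300),interpolation=cv2.INTER_CUBIC)
o[300:,:]=cv2.resize(f[160:280,80:400],(800,300),interpolation=cv2.INTER_CUBIC)
cv2.imwrite("pics/c7.png",o[:,:,::-1])
```

```text
18.3167 [ 572.52264138 -323.27294103  171.81027282] [-0.37475088 -0.35478968  0.40788935]
```

View pics/c7.png

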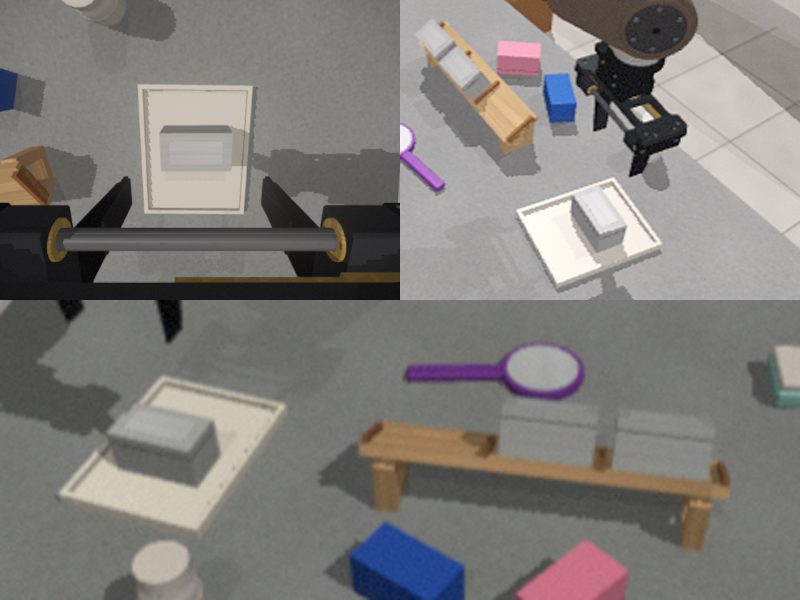

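The full box stands upright, well inside the tray (scene crop (163,443)). The other two boxes are in their pockets (548,433 and 663,443), and the mirror, bottle and soap dish are untouched. Handing in.

```bash
python3 -c "
from cell import *
print(job_done())"
```

```text
the job is handed in; nothing more can be done
None
```

The right box was the full one (about 0.52 kg); it now stands upright in the tray, the two light boxes are back in their own pockets, and the job was handed in at about 18 s with no verdict shown.

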